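# Pull the telescopic pick-up stick out to its second stop

### The arm

A 6-joint arm with a two-finger parallel gripper is mounted at the origin on the work surface. World frame = base frame: x ahead of the robot, y to its left, z up, the work surface at z = 0. Lengths are in m, angles in rad, forces in N, time in s.
With the tool pointing down it reaches from about 0.3 to 0.95 m from the base axis. Payload 3.1 kg.
Tool frame: the origin (TCP) lies midway between the tips of the shut fingers; the grasp point (between the pads) lies 19 mm behind it; z points along the fingers, y is the line along which they close (so a half turn about z gives the same grasp; the last joint's range is limited). The gripper opens to 85 mm and grips with 20 to 120 N. Pads are 22 mm wide; open, the fingers measure 114 mm over their backs; the gripper's body (76 mm by 85 mm) begins 54 mm behind the grasp point. The pads swing forward as they close: fully open they stand 13 mm farther back than shut.
Start: joints at [-1.364, 0.308, 1.634, -0, 1.2, -0.07], TCP at [0.171, -0.601, 0.231] pointing down, gripper open.
Joint ranges: [-3.06, 3.06], [-0.79, 1.96], [0.05, 2.63], [-1.19, 4.34], [0.05, 2.64], [-2.94, 2.94]. Speed limits (rad/s): [2.79, 2.79, 3.14, 3.14, 3.14, 3.14].

### API

Orientations are given as a unit quaternion [w, x, y, z].
In Python, from plant import status, imaging, ctrl, spotter gives the robot as it stands. The module is installed in compiled form; this text tells all that it offers.
- The arm moves only by the shell command python3 -m handwheel 'ROWS' [OPENING] [FORCE]. ROWS is JSON, a list that holds one entry, the list of rows, each a list of 6 numbers: the shift along the world's x, y, z in mm, then the turn, a rotation vector about the world's x, y, z in rad. A call has 1 to 20 rows; each row shifts and turns the commanded pose from where the row before left it; what a row does not reach is not made up. A row lasts 1/12 s, in which the tool goes at most 41.7 mm and 7.16 degrees, less where a joint would pass 70% of its speed; a pose out of reach is approached as far as the arm can. A call with a gripper value outside its range is refused whole. OPENING is the closure, from 0 (fully open) to 1 (shut), set as the call begins (- or left out, the last holds). The fingers move at their own pace and stop on an object; FORCE is the grip in N (left out, the last holds). Time passes only in rows, so rows that do not move let the fingers close. It gives the time, the measured TCP pose, the force, the opening and the grip force at its end, in the units of the state.
- status.get_obs(): the state, without advancing time (a new reading comes with each control period).
- imaging.read_camera(name): name is "scene" or "top" or "wrist"; returns the picture (400x640x3 uint8, red, green, blue); there is no depth.
- imaging.get_calibration(name): a dict with "fovy" (degrees; the focal length in pixels is half the picture's height over the tangent of half this angle, whatever the lens; pixels are square), "cx", "cy" (the principal point, pixels), "distortion" ([k1, k2, p1, p2, k3] as OpenCV has them; the pictures are not rectified), "R" (3x3) and "t" (3): a world point X has camera coordinates R X + t; the wrist camera has in their place "mount" (4x4, takes a point from camera to tool coordinates, whose origin is the TCP and whose axes are the flange's). Camera axes: x right, y down, z forward; pixel columns grow to the right and rows downward; lengths in m; the calibration is good to about 2 mm. A picture is of the moment at which its call begins: read the wrist's pose just before it. get_calibration takes no time and is no camera call.
- ctrl.hand_in(): hands the job in; it is judged then, once.
Trained networks look in the newest picture that a camera, given by its name, has taken for a name from the list of things; names that differ only in an ending like _2 or _b are one class to them, and where a whole thing is asked for, a point or a joint stands for the part that bears it (a point fixed in the world has none). Each returns a list of dicts, best first, with "conf" (0 to 1); they miss things now and then, are a little off and sometimes report something else, mostly with a low value. They report only what shows in the picture. A call takes as long as a camera call. They do not tell look-alikes from the thing itself.
- spotter.find_in(thing, camera): "location" ([row, column] in pixels, amid what is visible of it).
- spotter.pinpoint(thing, camera): "location" ([row, column] in pixels: a listed point, or the origin of a listed thing).
The state is a dict: "time_s": time; "joint_positions": joint angles; "joint_velocities": joint speeds; "joint_torque": joint torques, N m; "tool_pos": TCP position; "orientation": TCP orientation; "wrist_force": force on the tool from outside, world axes, zero at the start; "wrist_torque": the same for the moment, N m; "gripper_width": finger opening in m; "grasp_force": force on a finger pad.
Only numpy, scipy, OpenCV 4.12 (cv2) and the standard library are available. Lean on these libraries where they do the work, as an engineer would, in place of code of your own. Each camera call takes 0.05 s, during which the arm holds its last target. There are 200 camera calls.

### The job

Take the telescopic pick-up stick (the one with a side button on its handle and a round disc head) out of the tool tray, still closed, and lay its thin neck in the notch of the iron bracket with the disc head on the far side of the bracket, the side away from the tray. With the button squeezed in, pull the handle straight away from the bracket until both sections are fully out (the second stop), then lift the stick out of the notch and finish while still holding it in the gripper, fully extended and well clear above the bracket and everything else on the counter. Leave the loupe and the counterweight where they stand.

Things in the scene. Friction and masses are not known exactly. Their poses are not given: they have to be found in the camera images.
- stick: Telescopic pick-up stick, 0.24 kg, lying closed in one of three tray lanes, head roughly to -y. x along it to the head, y to the button side, z up; origin on the handle's underside below the button's middle. Dark brown bakelite handle 110 long (x -55 to 55), 22 wide (y), 28 high (z 0 to 28); centre line of all parts at z = 14. Closed length 172 (x to 117), fully out 282. Button on its +y side.
- stick_button (a point): Where the button enters the handle's side: stick frame (0, 11, 14). Brass bar 28 long (along the stick), 13 high, 8 proud of the side at rest, 2 proud when in: the handle is 30 wide over the button, 24 when squeezed. Springs back when let go. Gripping the handle across its width with a pad over the button presses it.
- button (a joint): How far the button is pressed, m: 0 at rest, 0.006 fully in; takes 3.2 to 5.6 N. Below about 0.004 it locks both sections against being pulled out of the closed position.
- thin_section (a joint): How far the thin section has come out of the thick one, m: 0 closed, 0.055 at its stop (the first stop). Slides with about 2 N of friction, so it comes out first and stays where it is left.
- thick_section (a joint): How far the thick section has come out of the handle, m: 0 closed, 0.055 at its stop (with the thin section out too, this is the second stop). Slides with about 4.5 N of friction and stays where it is left.
- stick_head (a point): Centre of the iron disc head (26 diameter, 12 thick) on the centre line: stick x 111 closed, 221 fully out. Behind it the thin steel neck, 10 diameter (closed: x 70 to 105), then the thick steel tube, 16 diameter (closed: x 55 to 70), then the handle.
- bracket: Fixed dark iron bracket with an open-topped notch, origin at the centre of its underside on the counter. Base plate 90 (x) x 70 (y) x 8; on it a wall 10 thick (y -5 to 5), 74 wide (x), top at z = 83. The notch runs through the wall along y at x = 0: 16 wide, floor at z = 45, flaring from about z = 70 to about 37 wide at the top.
- notch (a point): Where the stick's centre line rests in the notch: bracket frame (0, 0, 50), axes as the bracket. The stick lies along the bracket's y axis, head on the -y side (away from the tray), and is pulled towards the bracket's +y.
- tray: Fixed open wooden tool tray 250 (x) x 300 (y), walls 22 high and 6 thick, floor 6 thick; origin at the centre of its underside. It also holds a screwdriver and a brush, each about 180 long, in the other two lanes, about 70 between lanes.
- loupe: Brass jeweller's loupe standing on the counter, 54 diameter, 42 high, origin at the centre of its underside; to be left alone.
- counterweight: Grey cast lead weight with a knob, 72 diameter, 74 high, origin at the centre of its underside; to be left alone.
Not all that is in view belongs to the job. Leave any pink look-alike of the stick alone. What is shaped like the bracket but yellow is not meant.

How it is judged:
On the way, in this order (a step that is already met when the one before it is completed fails the run):
1. the stick is lifted out of the tray, still closed (height (world z) of stick above 0.05 m and contact force between the fingers and stick above 1 N and value of joint each of thin_section, thick_section below 0.01 m), for 0.1 s.
2. the neck lies in the notch with the head on the far side, the button is squeezed in and the stick is still closed (y of stick_head in the frame of notch between -0.05 and -0.008 m and z of stick_head in the frame of notch below 0.018 m and x of stick_head in the frame of notch between -0.015 and 0.015 m and value of joint button above 0.004 m and value of joint thin_section below 0.02 m and value of joint thick_section below 0.01 m), for 0.1 s.
3. both sections are pulled out to the second stop against the bracket (value of joint each of thin_section, thick_section above 0.05 m and distance between stick_head and notch below 0.04 m), for 0.1 s.
At the end, for the whole second after the job is handed in: the stick is held in the gripper (finger force over 2 N), at rest (under 50 mm/s), both sections out at least 48 of 55 mm, its handle and its head both more than 100 mm above the counter and not touching the bracket (value of joint each of thin_section, thick_section above 0.048 m and height (world z) of each of stick, stick_head above 0.1 m and contact force between the fingers and stick above 2 N and contact force between stick and bracket below 0.1 N and linear speed of stick below 0.05 m/s); the arm keeps its last pose, push and grip.
It fails at once if the loupe or the counterweight is moved more than 40 mm (distance of any of loupe, counterweight from where it was at the start of the episode above 0.04 m).
It also fails if it takes over 45 s, if anything falls off the work surface, if the arm or the gripper's body presses on something with over 40 N, if the wrist force passes 120 N, or if a joint passes its speed limit or range.

## Working session

There is one attempt and no reset: what is moved stays moved. The work goes in short steps, Python scripts to look and compute and a shell command to move; the robot and the scene stay as the last step left them, time stands still between calls to the robot, and variables do not carry over. Pictures are saved under pics/ and viewed, at most 10 in all, crops included, and the job is handed in when it is done.

```bash
mkdir -p pics; cat > h.py <<'E'
import numpy as np, cv2
from plant import status, imaging, ctrl, spotter
from scipy.spatial.transform import Rotation as Ro
def cam(n, obs=None):
    c=imaging.get_calibration(n); f=200/np.tan(np.radians(c["fovy"])/2)
    K=np.array([[f,0,c["cx"]],[0,f,c["cy"]],[0,0,1.]]); D=np.array(c["distortion"],float)
    if n=="wrist":
        o=obs or status.get_obs(); T=np.eye(4); q=o["orientation"]
        T[:3,:3]=Ro.from_quat([q[1],q[2],q[3],q[0]]).as_matrix(); T[:3,3]=o["tool_pos"]
        W=np.linalg.inv(T@np.array(c["mount"])); return K,D,W[:3,:3],W[:3,3]
    return K,D,np.array(c["R"]),np.array(c["t"])
def px2w(n,rc,z,obs=None):
    K,D,R,t=cam(n,obs); u=cv2.undistortPoints(np.array([[[rc[1],rc[0]]]],float),K,D)[0,0]
    d=R.T@np.array([u[0],u[1],1]); o=-R.T@t
    return o+d*(z-o[2])/d[2]
def w2px(n,X,obs=None):
    K,D,R,t=cam(n,obs); p=cv2.projectPoints(np.array(X,float).reshape(-1,1,3),cv2.Rodrigues(R)[0],t,K,D)[0][:,0]
    return p[:,::-1]
def tri(a,ra,b,rb):
    A=[];B=[]
    for n,rc in((a,ra),(b,rb)):
        K,D,R,t=cam(n);u=cv2.undistortPoints(np.array([[[rc[1],rc[0]]]],float),K,D)[0,0]
        for i in(0,1): A.append(R[i]-u[i]*R[2]);B.append(u[i]*t[2]-t[i])
    return np.linalg.lstsq(np.array(A),np.array(B),rcond=None)[0]
def save(n,f,crop=None,s=1):
    im=imaging.read_camera(n)[:,:,::-1]
    if crop: im=im[crop[0]:crop[1],crop[2]:crop[3]]
    cv2.imwrite("pics/"+f,cv2.resize(im,None,fx=s,fy=s,interpolation=cv2.INTER_CUBIC))
E
python3 - <<'E'
from h import *
np.set_printoptions(precision=3,suppress=True)
t=imaging.read_camera("top");s=imaging.read_camera("scene")
cv2.imwrite("pics/a.png",cv2.resize(np.vstack([t,s])[:,:,::-1],(480,600),interpolation=cv2.INTER_AREA))
cv2.imwrite("pics/top.png",t[:,:,::-1])
Z={"stick":.006,"stick_button":.02,"stick_head":.02,"bracket":0,"notch":.05,"tray":0,"loupe":0,"counterweight":0}
for k,z in Z.items():
  for c in("top","scene"):
    for d in spotter.pinpoint(k,c)[:3]: print(k,c,round(d["conf"],2),np.round(d["location"]),px2w(c,d["location"],z))
o=status.get_obs();print(o["time_s"],o["tool_pos"],o["orientation"],o["gripper_width"])
E
```

```text
stick top 0.97 [147. 254.] [0.641 0.203 0.006]
stick top 0.74 [309. 214.] [0.141 0.333 0.006]
stick top 0.39 [116. 417.] [ 0.731 -0.312  0.006]
stick scene 0.91 [294. 354.] [0.641 0.193 0.006]
stick scene 0.69 [195. 453.] [0.137 0.327 0.006]
stick_button top 0.82 [143. 253.] [0.652 0.204 0.02 ]
stick_button top 0.79 [310. 210.] [0.139 0.342 0.02 ]
stick_button scene 0.89 [296. 352.] [0.657 0.194 0.02 ]
stick_button scene 0.73 [196. 457.] [0.146 0.34  0.02 ]
stick_head top 0.72 [234. 415.] [ 0.357 -0.29   0.02 ]
stick_head top 0.61 [276. 227.] [0.241 0.289 0.02 ]
stick_head top 0.48 [144. 290.] [0.645 0.091 0.02 ]
stick_head scene 0.52 [280. 321.] [0.651 0.088 0.02 ]
stick_head scene 0.4 [211. 435.] [0.243 0.297 0.02 ]
bracket top 0.88 [173. 430.] [ 0.548 -0.346  0.   ]
bracket top 0.81 [180. 386.] [ 0.527 -0.207  0.   ]
bracket scene 0.96 [204. 224.] [ 0.536 -0.351  0.   ]
bracket scene 0.87 [214. 261.] [ 0.514 -0.215  0.   ]
notch top 0.88 [181. 390.] [ 0.517 -0.214  0.05 ]
notch top 0.83 [168. 434.] [ 0.554 -0.349  0.05 ]
notch scene 0.63 [195. 217.] [ 0.547 -0.361  0.05 ]
notch scene 0.55 [208. 253.] [ 0.536 -0.227  0.05 ]
notch scene 0.4 [295. 354.] [0.665 0.202 0.05 ]
tray top 0.87 [173. 259.] [0.56  0.188 0.   ]
tray top 0.59 [178. 387.] [ 0.534 -0.211  0.   ]
tray scene 0.84 [276. 360.] [0.574 0.18  0.   ]
loupe top 0.65 [117. 418.] [ 0.728 -0.315  0.   ]
loupe scene 0.67 [293. 353.] [0.635 0.187 0.   ]
loupe scene 0.64 [249. 198.] [ 0.727 -0.315  0.   ]
counterweight top 0.74 [235. 415.] [ 0.354 -0.293  0.   ]
counterweight scene 0.62 [175. 266.] [ 0.355 -0.297  0.   ]
0.9 [ 0.171 -0.601  0.231] [ 0.     0.99   0.138 -0.   ] 0.08507643409392476
```

View pics/top.png

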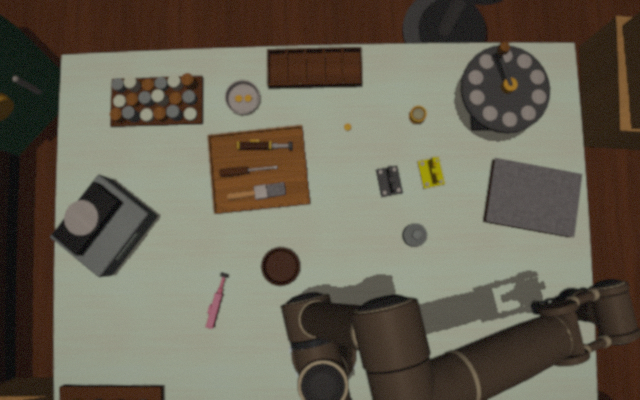

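The top view shows the dark stick with its brass button at (146,264) in the top tray lane, head to the right. The screwdriver is at (170,245) and the brush at (191,255). The dark bracket is at (180,389).

Things that could be mistaken for them:
- Stick: the real one at (146,264), the pink look-alike at (300,217), the screwdriver at (170,245). I choose the one at (146,264).
- Bracket: the dark one at (180,389) and the yellow one at (172,431). I choose the dark one.

```bash
python3 - <<'E'
from h import *
im=cv2.imread("pics/top.png")[120:220,205:450]
cv2.imwrite("pics/b.png",cv2.resize(im,None,fx=3.2,fy=3.2,interpolation=cv2.INTER_CUBIC))
E
python3 -m handwheel '[[[0,0,20,0,0,0],[20,40,15,0,0,0],[20,35,15,0,0,0],[20,35,0,0,0,0],[20,35,0,0,0,0],[20,35,0,0,0,0],[20,35,0,0,0,0],[20,35,0,0,0,0],[20,35,0,0,0,0],[20,35,0,0,0,0],[0,0,0,0,0,0],[0,0,0,0,0,0]]]'
```

```text
time_s: 1.9
tool_pos: [0.3487, -0.2853, 0.2793]
orientation: [0.0, 0.99, 0.14, 0.0]
wrist_force: [-0.1, -0.5, -0.3]
gripper_width: 0.0852
grasp_force: 0.0
```

View pics/b.png

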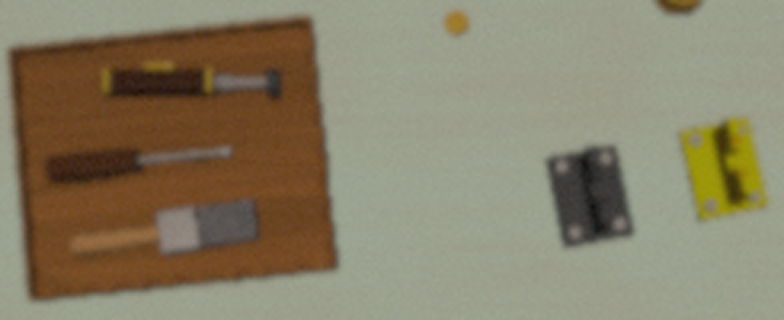

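The crop confirms it: a brown handle with brass bands, a brass button on the top (+x) side at about (158,67), and a disc head at (273,83). The dark bracket is at (590,195) and slightly turned. Next I look at the bracket with the wrist camera.

```bash
python3 -m handwheel '[[[25,15,0,0,0,0],[25,15,0,0,0,0],[30,15,0,0,0,0],[30,15,0,0,0,0],[10,10,0,0,0,0],[0,0,0,0,0,0],[0,0,0,0,0,0]]]'
python3 - <<'E'
from h import *
np.set_printoptions(precision=3,suppress=True)
o=status.get_obs();save("wrist","w1.png")
for k,z in{"bracket":0,"notch":.05}.items():
  for d in spotter.pinpoint(k,"wrist")[:3]: print(k,round(d["conf"],2),np.round(d["location"]),px2w("wrist",d["location"],z,o))
E
```

```text
time_s: 2.48
tool_pos: [0.4676, -0.218, 0.2788]
orientation: [0.0, 0.99, 0.138, -0.001]
wrist_force: [-0.5, -0.0, -0.6]
gripper_width: 0.0852
grasp_force: 0.0
bracket 0.93 [108. 335.] [ 0.525 -0.215  0.   ]
bracket 0.81 [115. 443.] [ 0.554 -0.349  0.   ]
notch 0.97 [129. 453.] [ 0.542 -0.347  0.05 ]
notch 0.84 [110. 336.] [ 0.526 -0.215  0.05 ]
```

View pics/w1.png

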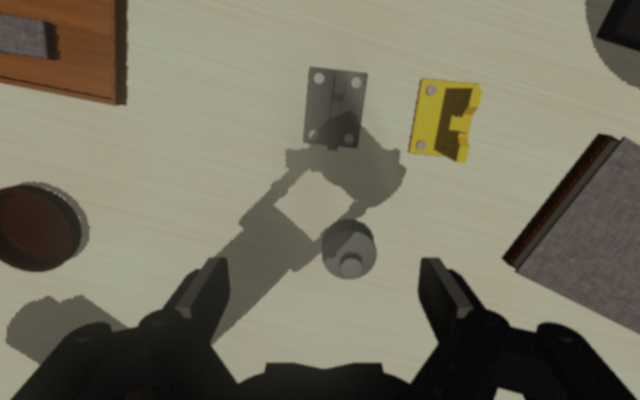

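The bracket shows with its base corners near (67,309), (73,367), (148,358) and (139,304), and screws at (78,319), (83,356), (138,349) and (135,314). The yellow one is to its right. The counterweight is at (248,349).

```bash
python3 - <<'E'
from h import *
np.set_printoptions(precision=3,suppress=True)
o=status.get_obs()
for S,z in(([(67,309),(73,367),(148,358),(139,304)],.008),([(78,319),(83,356),(138,349),(135,314)],.009)):
  P=np.array([px2w("wrist",p,z,o) for p in S]); print(P,P.mean(0))
  for a,b in((3,0),(2,1),(1,0),(2,3)): v=P[b]-P[a]; print(np.linalg.norm(v[:2]),np.degrees(np.arctan2(v[1],v[0])))
print(o["tool_pos"])
# stick axis from top: brass ends and head centre
for p in((107,81),(208,81),(273,83),(158,67)):
  print(px2w("top",(120+p[1]/3.2,205+p[0]/3.2),.02))
E
python3 -m handwheel '[[[0,35,0,0,0,0],[0,35,0,0,0,0],[10,35,0,0,0,0],[10,35,0,0,0,0],[10,35,0,0,0,0],[10,35,0,0,0,0],[10,35,0,0,0,0],[10,35,0,0,0,0],[10,35,0,0,0,0],[10,20,0,0,0,0],[0,0,0,0,0,0],[0,0,0,0,0,0]]]'
python3 - <<'E'
from h import *
np.set_printoptions(precision=3,suppress=True)
o=status.get_obs();print(o["tool_pos"],o["orientation"]);save("wrist","w2.png")
for k,z in{"stick":.006,"stick_button":.02,"stick_head":.02,"tray":0}.items():
  for d in spotter.pinpoint(k,"wrist")[:3]: print(k,round(d["conf"],2),np.round(d["location"]),px2w("wrist",d["location"],z,o))
E
```

```text
[[ 0.561 -0.173  0.008]
 [ 0.573 -0.241  0.008]
 [ 0.485 -0.258  0.008]
 [ 0.478 -0.189  0.008]] [ 0.524 -0.215  0.008]
0.08443752913876933 10.670847546764223
0.08918755038837888 10.832110361215843
0.06863811422050425 100.21855871964782
0.06908993094035913 96.27835448248607
[[ 0.552 -0.188  0.009]
 [ 0.559 -0.232  0.009]
 [ 0.495 -0.243  0.009]
 [ 0.486 -0.2    0.009]] [ 0.523 -0.216  0.009]
0.06716118369787764 10.162479721046658
0.06532344242023647 9.853233358777741
0.044273083586754795 98.48275447293004
0.0439048188114293 100.86841943397535
[ 0.467 -0.218  0.279]
[0.644 0.251 0.02 ]
[0.642 0.152 0.02 ]
[0.638 0.089 0.02 ]
[0.657 0.201 0.02 ]
time_s: 3.63
tool_pos: [0.5478, 0.1176, 0.279]
orientation: [0.0, 0.99, 0.138, -0.0]
wrist_force: [0.1, -0.3, 0.3]
gripper_width: 0.0854
grasp_force: 0.0
[0.548 0.118 0.279] [ 0.     0.99   0.138 -0.   ]
stick 0.7 [ 57. 276.] [0.642 0.202 0.006]
stick_button 0.75 [ 44. 278.] [0.655 0.202 0.02 ]
stick_button 0.45 [119. 270.] [0.572 0.192 0.02 ]
stick_head 0.71 [ 83. 367.] [0.643 0.093 0.02 ]
stick_head 0.66 [315. 146.] [0.252 0.302 0.02 ]
tray 0.88 [120. 269.] [0.568 0.195 0.   ]
```

View pics/w2.png

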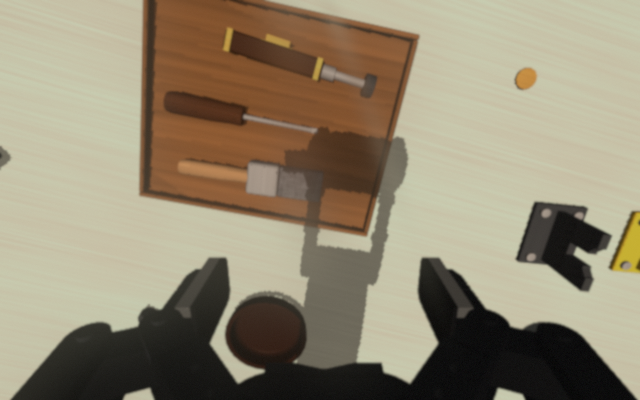

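The wrist view shows the stick with its handle bands at (40,228) and (69,319), button at (41,278) and head at (85,370). I fit its axis, then turn and go above it.

```bash
python3 - <<'E'
from h import *
np.set_printoptions(precision=4,suppress=True)
o=status.get_obs()
P=np.array([px2w("wrist",p,.022,o) for p in((40,228),(69,319),(85,370))]);print(P)
v=P[2]-P[0];print(np.degrees(np.arctan2(v[1],v[0])))
E
python3 -m handwheel '[[[9,8,0,0,0,0.115],[9,8,0,0,0,0.115],[9,8,0,0,0,0.115],[9,8,0,0,0,0.115],[9,8,0,0,0,0.115],[9,8,0,0,0,0.115],[9,8,0,0,0,0.115],[9,8,0,0,0,0.115],[9,8,-10,0,0,0.115],[9,8,-20,0,0,0.115],[4,6,-20,0,0,0.115],[0,0,-10,0,0,0],[0,0,0,0,0,0]]]' 0.4
python3 - <<'E'
from h import *
np.set_printoptions(precision=4,suppress=True)
o=status.get_obs();print(o["tool_pos"],o["orientation"],o["gripper_width"]);save("wrist","w3.png")
for k,z in{"stick":.006,"stick_button":.02,"stick_head":.02}.items():
  for d in spotter.pinpoint(k,"wrist")[:2]: print(k,round(d["conf"],2),np.round(d["location"]),px2w("wrist",d["location"],z,o))
E
```

```text
[[0.6437 0.2538 0.022 ]
 [0.6424 0.149  0.022 ]
 [0.6417 0.0878 0.022 ]]
-90.6982499753349
time_s: 4.97
tool_pos: [0.6395, 0.2025, 0.2152]
orientation: [-0.002, 0.719, 0.695, -0.003]
wrist_force: [-0.9, 0.1, -1.0]
gripper_width: 0.0513
grasp_force: 0.0
[0.6395 0.2025 0.2152] [-0.0017  0.7186  0.6954 -0.0033] 0.05132350354298205
stick 0.68 [167. 326.] [0.6411 0.1999 0.006 ]
stick_button 0.92 [169. 338.] [0.6536 0.2007 0.02  ]
stick_head 0.97 [261. 327.] [0.6391 0.0912 0.02  ]
```

View pics/w3.png

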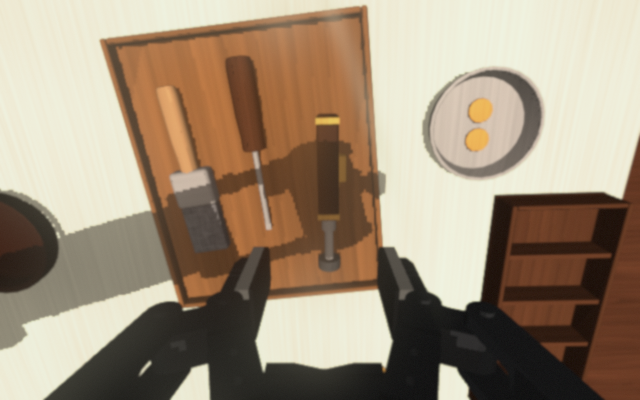

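The stick sits between the fingers' lines: handle from (118,327) to (217,329), button at (169,341), head at (262,329). The right finger fits between the button and the tray wall. I descend.

```bash
python3 -m handwheel '[[[3,-2,-30,0,0,0.018],[0,0,-35,0,0,0],[0,0,-35,0,0,0],[0,0,-35,0,0,0],[0,0,-30,0,0,0],[0,0,-20,0,0,0],[0,0,-12,0,0,0],[0,0,-6,0,0,0],[0,0,0,0,0,0],[0,0,0,0,0,0]]]'
```

```text
time_s: 6.0
tool_pos: [0.6464, 0.2023, 0.0179]
orientation: [0.001, 0.711, 0.703, 0.001]
wrist_force: [-1.3, -0.0, -0.1]
gripper_width: 0.0515
grasp_force: 0.0
```

```bash
python3 -m handwheel '[[[-3,-1,0,0,0,0],[0,0,0,0,0,0]]]'; python3 -m handwheel '[[[0,0,-4,0,0,0],[0,0,-3,0,0,0],[0,0,0,0,0,0]]]'
```

```text
time_s: 6.17
tool_pos: [0.6429, 0.2013, 0.0182]
orientation: [0.001, 0.711, 0.703, 0.001]
wrist_force: [-0.5, -0.2, -0.2]
gripper_width: 0.0511
grasp_force: 0.0
time_s: 6.42
tool_pos: [0.6414, 0.2009, 0.0087]
orientation: [-0.0, 0.711, 0.703, -0.0]
wrist_force: [-0.7, -0.6, -0.4]
gripper_width: 0.0513
grasp_force: 0.0
```

```bash
python3 -m handwheel '[[[0,0,0,0,0,0],[0,0,0,0,0,0],[0,0,0,0,0,0],[0,0,0,0,0,0],[0,0,0,0,0,0],[0,0,0,0,0,0]]]' 1 50; python3 -m handwheel '[[[0,0,8,0,0,0],[0,0,15,0,0,0],[0,0,30,0,0,0],[0,0,35,0,0,0],[0,0,35,0,0,0],[0,0,35,0,0,0],[0,0,10,0,0,0],[0,0,0,0,0,0],[0,0,0,0,0,0]]]'
python3 - <<'E'
from h import *
np.set_printoptions(precision=4,suppress=True)
o=status.get_obs();print(o["tool_pos"],o["orientation"],o["gripper_width"],o["wrist_force"],o["wrist_torque"])
a=imaging.read_camera("wrist");b=imaging.read_camera("scene");L={}
for c in("scene","top","wrist"):
  for k in("stick","stick_head"):
    for d in spotter.pinpoint(k,c)[:2]: print(k,c,round(d["conf"],2),np.round(d["location"],1),px2w(c,d["location"],o["tool_pos"][2]+.011,o if c=="wrist" else None))
b=cv2.resize(b[200:360,220:476],(640,400))
cv2.imwrite("pics/g.png",cv2.resize(np.vstack([a,b])[:,:,::-1],(480,600)))
E
```

```text
time_s: 6.92
tool_pos: [0.6421, 0.2012, 0.0101]
orientation: [0.0, 0.711, 0.703, 0.0]
wrist_force: [-1.5, 0.4, 5.5]
gripper_width: 0.0223
grasp_force: 52.0
time_s: 7.67
tool_pos: [0.6415, 0.2009, 0.1771]
orientation: [0.0, 0.711, 0.703, 0.0]
wrist_force: [0.0, 0.1, -3.0]
gripper_width: 0.0221
grasp_force: 50.1
[0.6415 0.2009 0.1771] [0.0001 0.711  0.7032 0.0001] 0.022054357889559013 [ 0.0378  0.0847 -2.9907] [-0.0087  0.0451 -0.0489]
stick scene 0.88 [265.  362.8] [0.6467 0.2111 0.1881]
stick scene 0.72 [196.3 451.9] [0.3125 0.3396 0.1881]
stick_head scene 0.62 [208.2 434.5] [0.3787 0.3103 0.1881]
stick_head scene 0.61 [245.5 321.4] [0.6438 0.0877 0.1881]
stick top 0.97 [146.8 254.3] [0.6029 0.1775 0.1881]
stick top 0.74 [308.6 213.8] [0.1609 0.2923 0.1881]
stick_head top 0.72 [233.9 415.3] [ 0.3516 -0.2602  0.1881]
stick_head top 0.61 [276.  226.9] [0.2483 0.2557 0.1881]
stick wrist 0.92 [254.5 317.7] [0.6397 0.2103 0.1881]
```

View pics/g.png

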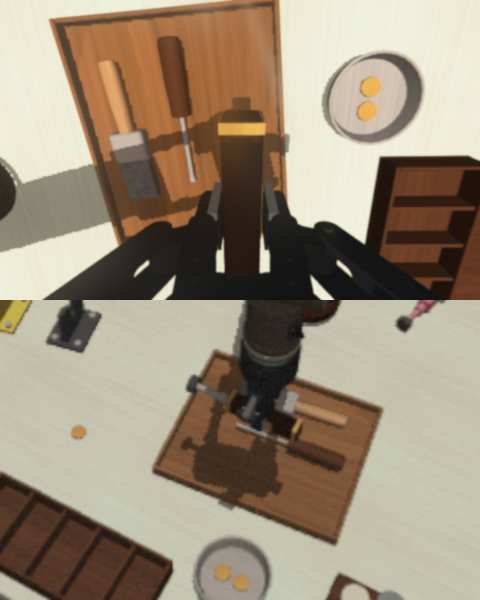

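The stick is held level, with the head away from the tray end and the button between the pads. I carry it to above the notch, turning it by 0.189 rad.

```bash
python3 -m handwheel '[[[-5,-12,0,0,0,0.009],[-10,-25,0,0,0,0.015],[-12,-30,0,0,0,0.015],[-12,-30,0,0,0,0.015],[-12,-30,0,0,0,0.015],[-12,-30,0,0,0,0.015],[-12,-30,0,0,0,0.015],[-12,-30,0,0,0,0.015],[-12,-30,0,0,0,0.015],[-12,-30,0,0,0,0.015],[-12,-25,0,0,0,0.015],[-10,-15,0,0,0,0.015],[-6,-6,0,0,0,0.01],[-4,-2,0,0,0,0.005],[0,0,0,0,0,0],[0,0,0,0,0,0]]]'
python3 - <<'E'
from h import *
np.set_printoptions(precision=4,suppress=True)
o=status.get_obs();p=np.array(o["tool_pos"]);q=o["orientation"];print(p,q,o["gripper_width"])
y=2*np.arctan2(q[2],q[1])-np.pi; ax=np.array([np.cos(y),np.sin(y)]);print("stick yaw",np.degrees(y))
im={c:imaging.read_camera(c) for c in("scene","top")}
for c in im:
  for k in("stick_head","stick"):
    for d in spotter.pinpoint(k,c)[:3]: print(k,c,round(d["conf"],2),np.round(d["location"],1),px2w(c,d["location"],p[2]+(.01 if k!="stick" else -.004)))
E=[np.r_[p[:2]+ax*.111,p[2]+.01],[.524,-.2155,.05],[.524,-.2155,.083]]
for c in im: print(c,w2px(c,E))
a=cv2.resize(im["scene"][150:270,190:310],(400,400),interpolation=2);b=cv2.resize(im["top"][130:230,340:440],(400,400),interpolation=2)
cv2.imwrite("pics/p.png",np.hstack([a,b])[:,:,::-1])
E
```

```text
time_s: 9.4
tool_pos: [0.4989, -0.1234, 0.1772]
orientation: [0.0, 0.641, 0.767, 0.0]
wrist_force: [0.4, -0.4, -2.5]
gripper_width: 0.0225
grasp_force: 50.1
[ 0.4989 -0.1234  0.1772] [0.0001 0.6414 0.7672 0.0003] 0.022537231728642262
stick yaw -79.79262319686335
stick_head scene 0.57 [176.7 246.1] [ 0.5292 -0.2347  0.1872]
stick_head scene 0.41 [211.3 432.5] [0.3914 0.309  0.1872]
stick scene 0.84 [195. 454.] [0.2908 0.3423 0.1732]
stick scene 0.71 [188.8 284.6] [ 0.5059 -0.1131  0.1732]
stick scene 0.57 [175.2 245.2] [ 0.5152 -0.25    0.1732]
stick_head top 0.51 [176.5 403.5] [ 0.5105 -0.2336  0.1872]
stick_head top 0.42 [277.1 224.5] [0.2454 0.2625 0.1872]
stick top 0.87 [305.5 214.9] [0.1677 0.2925 0.1732]
stick top 0.56 [182.  364.1] [ 0.4994 -0.1254  0.1732]
scene [[174.7037 248.6593]
 [206.452  257.6373]
 [199.9432 256.4336]]
top [[173.6174 403.0108]
 [178.8526 390.5625]
 [177.2736 391.9541]]
```

View pics/p.png

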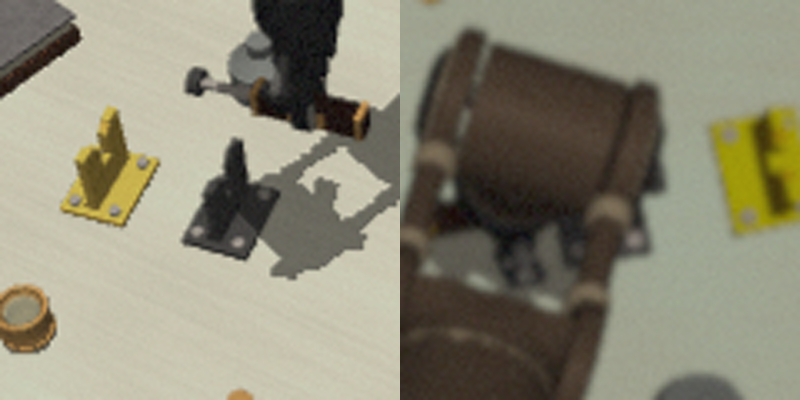

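In the scene view (left crop) the head is at crop (196,80), which is full-picture (174,249) and where I predicted it. The prong tips at crop (235,142) and (211,187) put the notch midway, also as predicted. I correct x and lower partway.

```bash
python3 -m handwheel '[[[5,0,-15,0,0,0],[5,-1,-25,0,0,0],[0,0,-25,0,0,0],[0,0,-10,0,0,0],[0,0,0,0,0,0],[0,0,0,0,0,0]]]'
python3 - <<'E'
from h import *
np.set_printoptions(precision=4,suppress=True)
o=status.get_obs();p=np.array(o["tool_pos"]);q=o["orientation"];print(p,o["wrist_force"])
y=2*np.arctan2(q[2],q[1])-np.pi; ax=np.array([np.cos(y),np.sin(y)])
s=p[:2]+.001*np.array([ax[1],-ax[0]]) # centre line 1 mm off, away from button
n=np.array([.524,-.2155]);b=np.radians(10.2);B=np.array([[np.cos(b),np.sin(b)],[-np.sin(b),np.cos(b)]])
print("yaw",np.degrees(y),"head in notch mm",1e3*B@(s+ax*.111-n),"line at wall",1e3*B@(s+ax*.093-n))
E
```

```text
time_s: 10.2
tool_pos: [0.5085, -0.1246, 0.1017]
orientation: [-0.001, 0.641, 0.767, -0.0]
wrist_force: [0.8, -0.3, -1.9]
gripper_width: 0.0222
grasp_force: 50.1
[ 0.5085 -0.1246  0.1017] [ 0.8103 -0.2903 -1.8696]
yaw -79.77944226989264 head in notch mm [ -0.1306 -18.8312] line at wall [-0.137  -0.8312]
```

```bash
python3 -m handwheel '[[[0,0,-10,0,0,0],[0,0,-12,0,0,0],[0,0,-12,0,0,0],[0,0,-8,0,0,0],[0,0,0,0,0,0]]]'; python3 -m handwheel '[[[0,0,-8,0,0,0],[0,0,-6,0,0,0],[0,0,-4,0,0,0],[0,0,0,0,0,0],[0,0,0,0,0,0]]]'
```

```text
time_s: 10.62
tool_pos: [0.5066, -0.1243, 0.0576]
orientation: [-0.002, 0.641, 0.767, -0.001]
wrist_force: [-0.4, -0.1, -2.8]
gripper_width: 0.0224
grasp_force: 50.1
time_s: 11.03
tool_pos: [0.5086, -0.1249, 0.0418]
orientation: [-0.0, 0.641, 0.767, -0.0]
wrist_force: [-0.2, -0.1, -2.1]
gripper_width: 0.0225
grasp_force: 50.1
```

```bash
python3 - <<'E'
from h import *
im=imaging.read_camera("scene")
cv2.imwrite("pics/q.png",cv2.resize(im[150:250,200:325],(750,600),interpolation=2)[:,:,::-1])
E
python3 -m handwheel '[[[-1,6,0,0,0,0],[-1,6,0,0,0,0],[-2,8,0,0,0,0],[0,0,0,0,0,0]]]'
```

```text
time_s: 11.42
tool_pos: [0.5046, -0.1037, 0.0423]
orientation: [-0.0, 0.641, 0.768, 0.0]
wrist_force: [0.5, -0.4, -2.5]
gripper_width: 0.0224
grasp_force: 50.1
```

View pics/q.png

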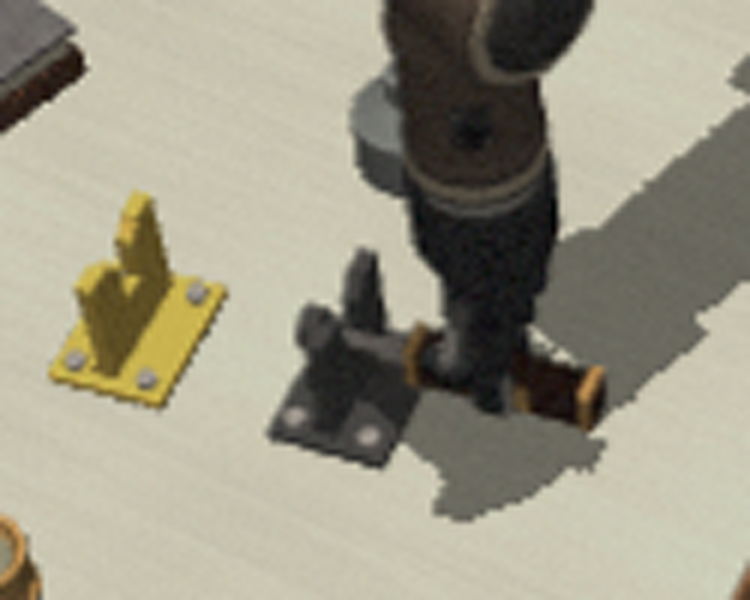

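The neck lies in the notch (around (365,345)) and the head is beyond the wall at (320,325). I keep pulling and watch the force.

```bash
python3 -m handwheel '[[[-1,6,0,0,0,0],[-1,6,0,0,0,0],[-1,6,0,0,0,0]]]'; python3 -m handwheel '[[[-1,6,0,0,0,0],[-1,6,0,0,0,0]]]'; python3 - <<'E'
from h import *
np.set_printoptions(precision=4,suppress=True)
o=status.get_obs();z=o["tool_pos"][2]+.01
im=imaging.read_camera("scene")
cv2.imwrite("pics/r.png",cv2.resize(im[150:250,200:325],(750,600),interpolation=2)[:,:,::-1])
for c in("scene",):
  for d in spotter.pinpoint("stick_head",c)[:3]: print(d["conf"],d["location"],px2w(c,d["location"],z))
E
```

```text
time_s: 11.67
tool_pos: [0.5018, -0.0866, 0.0422]
orientation: [0.0, 0.641, 0.767, -0.0]
wrist_force: [0.7, -1.8, -1.6]
gripper_width: 0.0223
grasp_force: 50.2
time_s: 11.83
tool_pos: [0.4997, -0.0744, 0.0421]
orientation: [0.0, 0.641, 0.767, -0.0]
wrist_force: [0.0, -2.8, -2.1]
gripper_width: 0.0227
grasp_force: 50.2
0.59 [207.4, 431.0] [0.2631 0.2847 0.0521]
0.39 [204.4, 251.0] [ 0.5283 -0.2384  0.0521]
```

View pics/r.png

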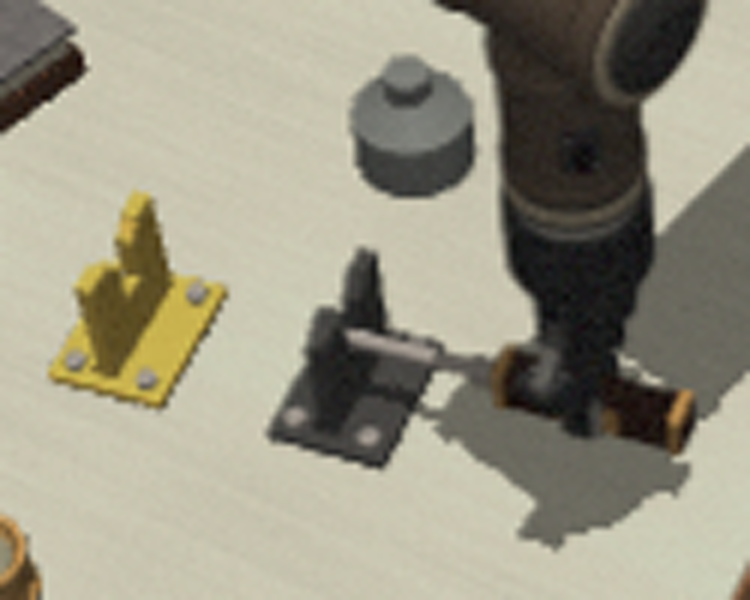

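The thin section is sliding out: the neck now runs from (345,340) to the handle at (505,380), with the head held behind the wall. The pull goes on.

```bash
python3 -m handwheel '[[[-1,6,0,0,0,0],[-1,6,0,0,0,0],[-1,6,0,0,0,0],[-1,6,0,0,0,0],[-2,8,0,0,0,0],[-1,7,0,0,0,0],[-1,7,0,0,0,0],[0,0,0,0,0,0]]]'; python3 -m handwheel '[[[-1,6,0,0,0,0],[-1,5,0,0,0,0],[-1,4,0,0,0,0],[0,0,0,0,0,0]]]'; python3 -m handwheel '[[[-1,4,0,0,0,0],[0,0,0,0,0,0]]]'
```

```text
time_s: 12.6
tool_pos: [0.4912, -0.0275, 0.0419]
orientation: [-0.001, 0.641, 0.767, 0.0]
wrist_force: [1.0, -0.6, -2.5]
gripper_width: 0.0223
grasp_force: 50.2
time_s: 12.93
tool_pos: [0.4885, -0.0131, 0.042]
orientation: [-0.0, 0.641, 0.767, 0.0]
wrist_force: [0.1, -1.4, -3.0]
gripper_width: 0.0224
grasp_force: 50.1
time_s: 13.1
tool_pos: [0.4877, -0.0095, 0.0421]
orientation: [-0.0, 0.641, 0.767, 0.0]
wrist_force: [1.0, -2.9, -2.4]
gripper_width: 0.0221
grasp_force: 50.0
```

```bash
python3 -m handwheel '[[[-1,4,0,0,0,0],[0,0,0,0,0,0]]]';python3 -m handwheel '[[[-1,3,0,0,0,0],[0,0,0,0,0,0]]]'
```

```text
time_s: 13.27
tool_pos: [0.4884, -0.0083, 0.0426]
orientation: [0.003, 0.64, 0.768, -0.001]
wrist_force: [2.4, -12.8, -3.8]
gripper_width: 0.0222
grasp_force: 49.7
time_s: 13.43
tool_pos: [0.4886, -0.008, 0.0429]
orientation: [0.005, 0.64, 0.769, -0.002]
wrist_force: [3.9, -23.8, -5.0]
gripper_width: 0.0223
grasp_force: 49.4
```

The force rose sharply at about 118 mm of pull, so this is the second stop. I hold, relax and lift.

```bash
python3 -m handwheel '[[[0,0,0,0,0,0],[0,0,0,0,0,0],[1,-5,0,0,0,0],[1,-7,0,0,0,0],[0,0,0,0,0,0],[0,0,6,0,0,0],[0,0,12,0,0,0],[0,0,20,0,0,0],[0,0,25,0,0,0],[0,0,30,0,0,0],[0,0,30,0,0,0],[0,0,30,0,0,0],[0,0,30,0,0,0],[0,0,15,0,0,0],[0,0,7,0,0,0],[0,0,0,0,0,0],[0,0,0,0,0,0]]]'
python3 - <<'E'
from h import *
np.set_printoptions(precision=4,suppress=True)
o=status.get_obs();p=np.array(o["tool_pos"]);q=o["orientation"]
y=2*np.arctan2(q[2],q[1])-np.pi; ax=np.array([np.cos(y),np.sin(y)])
im=imaging.read_camera("scene")
print("head expected px",w2px("scene",[np.r_[p[:2]+ax*.221,p[2]+.01]]))
for d in spotter.pinpoint("stick_head","scene")[:3]: print(d["conf"],d["location"],px2w("scene",d["location"],p[2]+.01))
cv2.imwrite("pics/s.png",cv2.resize(im[120:260,180:355],(750,600),interpolation=2)[:,:,::-1])
E
```

```text
time_s: 14.85
tool_pos: [0.487, -0.0144, 0.2463]
orientation: [-0.001, 0.641, 0.767, -0.0]
wrist_force: [-0.2, -1.2, -3.2]
gripper_width: 0.0224
grasp_force: 50.1
head expected px [[160.1478 244.2462]]
0.73 [161.4, 242.3] [ 0.5331 -0.2339  0.2563]
0.46 [208.1, 434.4] [0.4375 0.3172 0.2563]
```

View pics/s.png

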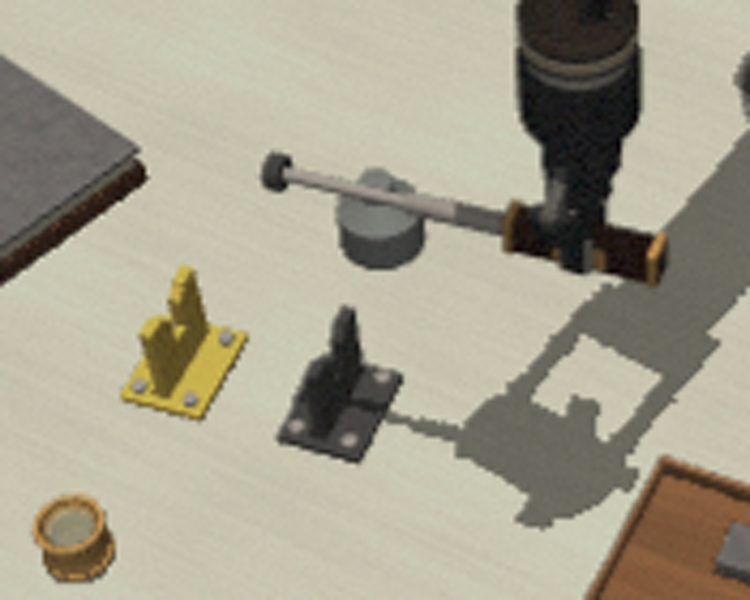

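The stick is held high above the bracket with both sections out. The head at crop (275,172) is where full extension predicts it, and the loupe and counterweight are undisturbed.

```bash
python3 -c "
from plant import ctrl
print(ctrl.hand_in())"
```

```text
the job is handed in; nothing more can be done
None
```

The job is handed in at about 15 s of the 45 s allowed, with no verdict returned: the stick was pulled to the second stop against the bracket and is held fully extended about 0.24 m above the counter, clear of the bracket, with the loupe and counterweight untouched.

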